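# Pull the cake cabinet's sash down with the hook pole

### The arm

A 6-joint arm with a two-finger parallel gripper is mounted at the origin on the work surface. World frame = base frame: x ahead of the robot, y to its left, z up, the work surface at z = 0. Lengths are in m, angles in rad, forces in N, time in s.
With the tool pointing down it reaches from about 0.275 to 0.725 m from the base axis. Payload 5.6 kg.
Tool frame: the origin (TCP) lies on the centre line of the jaws, within the pads' length; the fingertips stand 22 mm ahead of it and the grasp point (between the pads) lies 3 mm ahead of it (robot.nose_length is the distance from the TCP to the fingertips, in m); z points along the fingers, y is the direction in which the jaws open and shut (so a half turn about z gives the same grasp; the last joint's range is limited). The gripper opens to 85 mm and grips with 20 to 120 N. Pads are 22 mm wide; open, the fingers measure 114 mm over their backs; the gripper's body (76 mm by 85 mm) begins 54 mm behind the grasp point. The pads swing forward as they close: fully open they stand 13 mm farther back than shut.
Start: joints at [1.403, 0.255, 0.108, 0, -1.424, -0.285], TCP at [0.241, 0.495, 0.253] pointing down, gripper open.
Joint ranges: [-2.95, 2.95], [-1.21, 1.97], [-1.09, 1.5], [-2.87, 1.71], [-2.94, -0.07], [-3.05, 3.05]. Speed limits (rad/s): [2.57, 2.57, 3.14, 3.14, 3.14, 3.14].

### API

Orientations are given as a rotation vector (axis times angle).
In Python, from plant import robot gives the robot as it stands.
- The arm moves only by the tool play_rows, never from a script. Its argument "targets" is text: rows parted by semicolons, each of 6 numbers parted by spaces: the shift along the tool's x, y, z in m, then the turn, a rotation vector about the tool's x, y, z in rad. In form: tx ty tz ax ay az; .... A call has exactly 10 rows; each row shifts and turns the pose as measured when the row begins, along the tool's axes as they then stand; what a row does not reach is not made up. A row lasts 1/10 s, in which the tool goes at most 50 mm and 8.59 degrees, less where a joint would pass 70% of its speed; a pose out of reach is approached as far as the arm can. A call is refused whole if a number of a shift passes 0.05 or a number of a turn 0.15, either way. A call with a gripper value outside its range is refused whole. "grip" is the closure, from 0 (fully open) to 1 (shut), set as the call begins (left out, the last holds). The fingers move at their own pace and stop on an object; the grip force is fixed at half the most. Time passes only in rows, so rows that do not move let the fingers close, or fill a call up. It gives the time, the measured TCP pose, the force and the opening at its end, in the units of the state.
- robot.get_obs(): the state, without advancing time (a new reading comes with each control period).
- robot.snapshot(name): name is "side" or "top" or "wrist"; returns the picture (384x512x3 uint8, red, green, blue); there is no depth.
- robot.camera_info(name): a dict with "camera_matrix" (3x3 intrinsics, pixels), "dist_coeffs" ([k1, k2, p1, p2, k3] as OpenCV has them; the pictures are not rectified), "extrinsics" (4x4, takes a point from camera to world coordinates); the wrist camera has in their place "tool_from_camera" (4x4, takes a point from camera to tool coordinates, whose origin is the TCP and whose axes are the flange's). Camera axes: x right, y down, z forward; pixel columns grow to the right and rows downward; lengths in m; the calibration is good to about 2 mm. A picture is of the moment at which its call begins: read the wrist's pose just before it. camera_info takes no time and is no camera call.
- robot.job_done(): hands the job in, once; it reports no verdict.
The state is a dict: "time": time; "joints": joint angles; "qd": joint speeds; "tau": joint torques, N m; "eef_pos": TCP position; "tool_rot": TCP orientation; "contact_force": force on the tool from outside, world axes, zero at the start; "wrist_torque": the same for the moment, N m; "gripper_width": finger opening in m.
Only numpy, scipy, OpenCV 4.12 (cv2) and the standard library are available. Lean on these libraries where they do the work, as an engineer would, in place of code of your own. Each camera call takes 0.05 s, during which the arm holds its last target. There are 200 camera calls.

### The job

Take the short hook pole from its rest, drop its hook into the orange ring on the cake cabinet's raised sash, and pull the sash down until its foot sits on the rubber wedge; keep it pressed there for a second with a steady, gentle pull of about 700 grams, so that it beds in, and never with more than a kilogram. Then unhook the pole, leaving the sash down, and lay it back in the two forks of its rest as it lay before. Touch the cabinet with the pole only, and leave the cake, the cup and the jar where they stand.

Things in the scene. Friction and masses are not known exactly. Their poses are not given: they have to be found in the camera images.
- pole: Short cranked hook pole, 0.14 kg. Dark wooden handle 115 x 22 x 26 mm (x, y, z), from x = -65 to 50 mm; the origin is on its axis where it is best grasped. x runs to the hook end, z is up as it lies in the rest. A 10 mm steel shaft rises steeply (70 degrees) from the handle's front to (91, 0, 113) mm. Grasp the handle across y, firmly: under load at the hook it may turn a little between the fingers.
- hook_bend (a point): The hook's bend, at (121, 0, 113) mm in the pole's frame. The hook is 8 mm wire: from the shaft's top a cross piece runs 30 mm along +x to this bend, then the prong goes 26 mm straight down (-z). So with the handle level the prong points down, the shaft standing behind it.
- hook_tip (a point): Centre of the rounded end of the hook's prong, at (121, 0, 87) mm in the pole's frame; the wire ends 4 mm beyond. Axes as the pole's.
- rest: White fixed rest: 140 x 90 x 12 mm plate and two forks with flared mouths. Origin at its underside, x along the lying pole towards its hook, z up. The pole lies level in it with its origin at (0, 0, 70) mm, x along the rest's x. The forks (x = -55 and 45 mm, 10 mm thick, 25 mm wide inside) carry the handle's underside 57 mm above the table; their tops reach 84 mm.
- cabinet: Wooden countertop display cabinet with clear panes, fixed, 160 deep x 320 wide x 360 mm high. Origin at the centre of its underside; its front, with the sash, faces its -x; z up. A loose black rubber wedge lies on the ledge below the sash, a sloping stop for the sash's foot; it is left in a different place along the ledge each time and is not measured.
- sash (a joint): Sash travel in m, positive downwards, 0 = highest; starts at 0 to 0.025. It stays where left; a pull of 2 to 4 N moves it. It stops when its foot lands on the wedge, anywhere from 0.087 to 0.107: this must be felt. There the pull grows by 2 to 5 N per mm of hand travel. Bedding takes 5 N or more (best 6 to 8) for 0.5 s; over 10.5 N does damage. Finally it must stand beyond 0.085.
- ring (a point): Centre of the orange pull ring on the sash's front. It lies level (hole vertical), 27 mm wide inside, of 7 mm bar; centre 45 mm clear of the sash's face, 137 mm in front of the cabinet's origin, 320 mm above the table at joint 0. Axes as the cabinet's. The hook enters from above: prong in the hole, shaft in front of the ring, cross piece bearing on the ring's front.
- cake: Bystander: pink cake, 120 mm across, on a white turntable 176 mm across, 108 mm high in all, origin at the centre of its underside.
- cup: Bystander: empty paper cup, 76 mm across, 100 mm high, origin at the centre of its underside.
- jar: Bystander: small jar of colour with a black cap, 42 mm across, 55 mm high, origin at the centre of its underside.

How it is judged:
On the way, in this order (a step that is already met when the one before it is completed fails the run):
1. the pole's hook is in the ring: the prong's end inside the ring and at least 8 mm below its centre (z of hook_tip in the frame of ring below -0.008 m and horizontal distance between hook_tip and ring below 0.016 m and z of pole in the frame of rest above 0.1 m), for 0.2 s.
2. with the hook in the ring, the sash is pulled down onto its wedge (beyond 0.085) and held there with 5 N or more for 0.5 s (z of hook_tip in the frame of ring below -0.008 m and horizontal distance between hook_tip and ring below 0.016 m and value of joint sash above 0.085 m and contact force between pole and cabinet above 5 N), for 0.5 s.
At the end, for the whole second after the job is handed in: The sash rests low, on or near its wedge (joint beyond 0.085); the pole lies released and still in both forks, hook hanging down in front, within 25 mm along, 12 mm across and 7 mm in height of its place, aligned within 0.12 rad, z within 0.15 rad of vertical (value of joint sash above 0.085 m and velocity of joint sash below 0.01 m/s and x of pole in the frame of rest between -0.025 and 0.025 m and y of pole in the frame of rest between -0.012 and 0.012 m and z of pole in the frame of rest between 0.063 and 0.077 m and x of hook_tip in the frame of rest above 0.05 m and angle between the x axis of pole and the x axis of rest, either way round below 0.12 rad and angle between pole's own z axis and vertical below 0.15 rad and linear speed of pole below 0.02 m/s); the robot touches nothing.
It fails at once if the pole bears on the cabinet or its sash with more than 10.5 N (contact force between pole and cabinet above 10.5 N).
It fails at once if the robot touches the cabinet or its sash itself with more than 2 N (contact force between any of the fingers, the arm and cabinet above 2 N).
It fails at once if the cake is moved more than 25 mm or tipped more than 0.3 rad (distance of cake from where it was at the start of the episode above 0.025 m or angle between cake's own z axis and vertical above 0.3 rad).
It fails at once if the cup is moved more than 25 mm or tipped more than 0.3 rad (distance of cup from where it was at the start of the episode above 0.025 m or angle between cup's own z axis and vertical above 0.3 rad).
It fails at once if the jar is moved more than 25 mm or tipped more than 0.3 rad (distance of jar from where it was at the start of the episode above 0.025 m or angle between jar's own z axis and vertical above 0.3 rad).
It also fails if it takes over 64 s, if anything falls off the work surface, if the arm or the gripper's body presses on something with over 40 N, if the wrist force passes 120 N, or if a joint passes its speed limit or range.

## Working session

There is one attempt and no reset: what is moved stays moved. The work goes in short steps, Python scripts to look and compute and a tool call to move; the robot and the scene stay as the last step left them, time stands still between calls to the robot, and variables do not carry over. Pictures are saved under pics/ and viewed, about 8 in all and at most 12, crops included, and the job is handed in when it is done.

Besides the shell and the picture viewer there is one more tool, called after ">>>" as name(argument=value, ...) on one line, values as JSON. play_rows: Moves the arm, as the interface text tells. Its arguments: {"type":"object","properties":{"targets":{"type":"string"},"grip":{"type":"number"}},"required":["targets"]}

```bash
ls; mkdir -p pics; python3 - <<'E'
from plant import robot
import cv2,numpy as np
o=robot.get_obs();print({k:np.round(v,3) for k,v in o.items()})
for n in("side","top","wrist"):
    im=robot.snapshot(n);cv2.imwrite(f"pics/{n}0.png",im[:,:,::-1])
    print(n,{k:np.round(v,4).tolist() for k,v in robot.camera_info(n).items()})
E
```

```text
pics
{'time': np.float64(0.0), 'joints': array([ 1.403,  0.256,  0.107, -0.   , -1.424, -0.285]), 'qd': array([-0.002,  0.001, -0.001, -0.001,  0.   , -0.001]), 'tau': array([-1.0000e-03, -3.8663e+01,  2.3794e+01,  5.3650e+00, -6.0000e-03,
        0.0000e+00]), 'eef_pos': array([0.24 , 0.494, 0.252]), 'tool_rot': array([ 3.06e+00, -7.05e-01, -1.00e-03]), 'contact_force': array([0.412, 0.071, 0.073]), 'wrist_torque': array([ 0.024, -0.018,  0.054]), 'gripper_width': np.float64(0.085)}
side {'camera_matrix': [[423.496, 0.0, 264.4377], [0.0, 423.496, 182.5275], [0.0, 0.0, 1.0]], 'dist_coeffs': [0.0, 0.0, 0.0, 0.0, 0.0], 'extrinsics': [[0.7161, -0.421, 0.5567, -0.0691], [-0.698, -0.4305, 0.5723, -0.6777], [-0.0013, -0.7984, -0.6021, 0.9297], [0.0, 0.0, 0.0, 1.0]]}
top {'camera_matrix': [[374.08, 0.0, 253.0286], [0.0, 374.08, 190.6378], [0.0, 0.0, 1.0]], 'dist_coeffs': [-0.0886, 0.0, 0.0, 0.0, 0.0], 'extrinsics': [[0.069, -0.9754, 0.2095, 0.3842], [-0.9976, -0.0683, 0.0109, -0.0221], [0.0036, -0.2098, -0.9777, 1.2527], [0.0, 0.0, 0.0, 1.0]]}
wrist {'camera_matrix': [[329.5717, 0.0, 255.7019], [0.0, 329.5717, 193.5363], [0.0, 0.0, 1.0]], 'dist_coeffs': [-0.0812, 0.0, 0.0, 0.0, 0.0], 'tool_from_camera': [[0.0006, -0.949, -0.3154, 0.0805], [1.0, 0.0003, 0.0009, 0.0], [-0.0007, -0.3154, 0.949, -0.1203], [0.0, 0.0, 0.0, 1.0]]}
```

```bash
python3 - <<'E'
import cv2
for n in("side","top"):
    cv2.imwrite(f"pics/{n}0b.png",cv2.resize(cv2.imread(f"pics/{n}0.png"),(800,600),interpolation=cv2.INTER_CUBIC))
E
```

```text
(no output)
```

View pics/side0b.png

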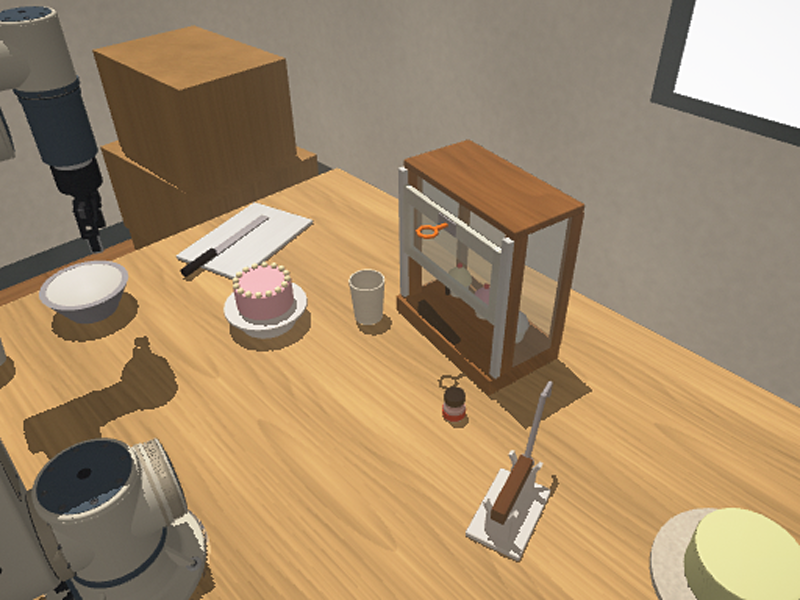

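View pics/top0b.png

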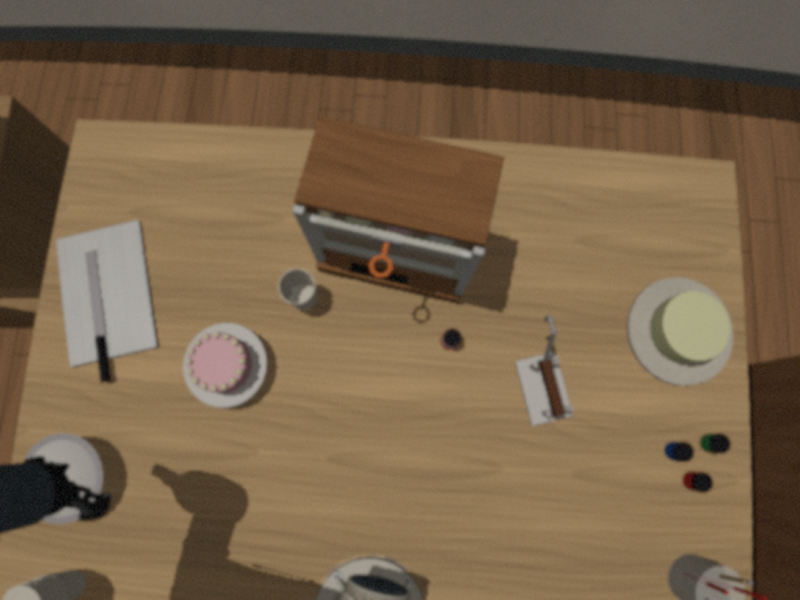

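The side view shows the ring at (428,231), the handle from (497,515) to (530,462) and the roof corners. The top view shows the ring at (381,265), the rest plate around (544,389), and the hook end pointing to image-up, away from the robot.

```bash
cat > h.py <<'E'
from plant import robot
import numpy as np,cv2
from scipy.spatial.transform import Rotation as R
from scipy.optimize import least_squares
def cam(n,obs=None):
    c=robot.camera_info(n);K=np.array(c["camera_matrix"]);d=np.array(c["dist_coeffs"])
    if n=="wrist":
        T=np.eye(4);T[:3,:3]=R.from_rotvec(obs["tool_rot"]).as_matrix();T[:3,3]=obs["eef_pos"];E=T@np.array(c["tool_from_camera"])
    else:E=np.array(c["extrinsics"])
    return K,d,E
def proj(C,P):
    K,d,E=C;W=np.linalg.inv(E);return cv2.projectPoints(np.atleast_2d(P).astype(float),cv2.Rodrigues(W[:3,:3])[0],W[:3,3],K,d)[0][:,0]
def plane(C,px,z):
    K,d,E=C;u=cv2.undistortPoints(np.array(px,float).reshape(-1,1,2),K,d)[:,0]
    r=np.c_[u,np.ones(len(u))]@E[:3,:3].T;return E[:3,3]+r*((z-E[2,3])/r[:,2:])
def tri(obs):  # [(C,px)...]
    return least_squares(lambda p:np.concatenate([(proj(C,p)[0]-px) for C,px in obs]),[.5,-.1,.2]).x
E
python3 - <<'E'
from h import *
S=cam("side");T=cam("top");k=.64
s=lambda *p:np.array(p,float)*k
print("ring",tri([(S,s(428,231)),(T,s(381,265))]))
roofS=s((405,163),(467,141),(583,207),(514,241));roofT=s((298,202),(322,122),(503,157),(485,243))
A=plane(S,roofS,.36);B=plane(T,roofT,.36)
for n,q in(("S",A),("T",B)):
    v=(q[0]-q[3])+(q[1]-q[2]);print(n,q[:,:2].round(3).tolist(),q.mean(0).round(3),"yaw of y axis",np.arctan2(-v[0],v[1]))
A=plane(S,s((502,468),(555,488),(517,558),(468,535)),.012);B=plane(T,s((517,360),(559,353),(571,417),(531,425)),.012)
for q in(A,B):
    v=(q[0]-q[3])+(q[1]-q[2]);print("plate",q[:,:2].round(3).tolist(),q.mean(0).round(3),np.arctan2(v[1],v[0]))
print("handle T",plane(T,s((558,415),(546,362)),.083))
print("handle S",plane(S,s((497,515),(530,462)),.083))
print("jar",plane(T,s([452,339]),.055),"cup",plane(T,s([297,285]),.1),"cake",plane(T,s([225,365]),.02))
E
```

```text
ring [0.64324239 0.01665442 0.29998669]
S [[0.715, 0.15], [0.871, 0.133], [0.817, -0.18], [0.651, -0.164]] [ 0.763 -0.015  0.36 ] yaw of y axis -0.18585127080523772
T [[0.723, 0.157], [0.869, 0.132], [0.827, -0.174], [0.675, -0.149]] [ 0.774 -0.009  0.36 ] yaw of y axis -0.1473958550522487
plate [[0.529, -0.277], [0.56, -0.363], [0.419, -0.397], [0.395, -0.32]] [ 0.476 -0.339  0.012] 0.2744912469092965
plate [[0.533, -0.277], [0.554, -0.367], [0.42, -0.395], [0.398, -0.31]] [ 0.476 -0.337  0.012] 0.2261864740233318
handle T [[ 0.42017299 -0.34741865  0.083     ]
 [ 0.52413863 -0.32101046  0.083     ]]
handle S [[ 0.41337251 -0.35582173  0.083     ]
 [ 0.52322516 -0.33095988  0.083     ]]
jar [[ 0.56221719 -0.13154695  0.055     ]] cup [[0.64390184 0.19188316 0.1       ]] cake [[0.47780535 0.34213259 0.02      ]]
```

```bash
cat >> h.py <<'E'
def plan(pos,head,n,dec=3):
    """rows (tool frame) for straight move with yaw to tool-down heading in n rows, from the pose as measured"""
    o=robot.get_obs();Rm=R.from_rotvec(o["tool_rot"]);x=Rm.as_matrix()[:,0];h0=np.arctan2(x[1],x[0])
    print("now",o["time"].round(2),o["eef_pos"].round(4),"head",h0.round(4),"z",Rm.as_matrix()[:,2].round(4),"F",o["contact_force"].round(2),"joints",o["joints"].round(2),"w",o["gripper_width"].round(4))
    dh=(head-h0+np.pi)%(2*np.pi)-np.pi
    d=(np.array(pos)-o["eef_pos"])/n
    for i in range(n):
        h=h0+dh*i/n
        v=[d@[np.cos(h),np.sin(h),0],d@[np.sin(h),-np.cos(h),0],-d[2]]
        print("%.3f %.3f %.4f 0 0 %.3f;"%(*v,-dh/n),end="\n" if i%10==9 else " ")
    print()
E
python3 -c "
from h import *
plan([.5,.015,.45],-3.30,20)"
```

```text
Traceback (most recent call last):
  File "h.py", line 21, in plan
    print("now",o["time"].round(2),o["eef_pos"].round(4),"head",h0.round(4),"z",Rm.as_matrix()[:,2].round(4),"F",o["contact_force"].round(2),"joints",o["joints"].round(2),"w",o["gripper_width"].round(4))
                ^^^^^^^^^^^^^^^
AttributeError: 'float' object has no attribute 'round'
```

```bash
sed -i 's/    o=robot.get_obs();Rm/    o={k:np.array(v) for k,v in robot.get_obs().items()};Rm/' h.py
python3 -c "
from h import *
plan([.5,.015,.45],-3.30,20)"
```

```text
now 0.15 [0.2404 0.4943 0.2526] head -0.4529 z [-6.0e-04 -1.4e-03 -1.0e+00] F [-0.23  0.68 -0.27] joints [ 1.4   0.26  0.11 -0.   -1.42 -0.28] w 0.0853
0.022 0.016 -0.0099 0 0 0.142; 0.024 0.013 -0.0099 0 0 0.142; 0.026 0.009 -0.0099 0 0 0.142; 0.027 0.005 -0.0099 0 0 0.142; 0.027 0.001 -0.0099 0 0 0.142; 0.027 -0.002 -0.0099 0 0 0.142; 0.027 -0.006 -0.0099 0 0 0.142; 0.025 -0.010 -0.0099 0 0 0.142; 0.024 -0.013 -0.0099 0 0 0.142; 0.022 -0.017 -0.0099 0 0 0.142;
0.019 -0.020 -0.0099 0 0 0.142; 0.016 -0.022 -0.0099 0 0 0.142; 0.013 -0.024 -0.0099 0 0 0.142; 0.009 -0.026 -0.0099 0 0 0.142; 0.005 -0.027 -0.0099 0 0 0.142; 0.002 -0.027 -0.0099 0 0 0.142; -0.002 -0.027 -0.0099 0 0 0.142; -0.006 -0.027 -0.0099 0 0 0.142; -0.010 -0.025 -0.0099 0 0 0.142; -0.013 -0.024 -0.0099 0 0 0.142;
```

>>> play_rows(targets="0.022 0.016 -0.01 0 0 0.142; 0.024 0.013 -0.01 0 0 0.142; 0.026 0.009 -0.01 0 0 0.142; 0.027 0.005 -0.01 0 0 0.142; 0.027 0.001 -0.01 0 0 0.142; 0.027 -0.002 -0.01 0 0 0.142; 0.027 -0.006 -0.01 0 0 0.142; 0.025 -0.010 -0.01 0 0 0.142; 0.024 -0.013 -0.01 0 0 0.142; 0.022 -0.017 -0.01 0 0 0.142")

```text
time: 1.15
eef_pos: [0.3658, 0.2428, 0.3518]
tool_rot: [1.79, -2.567, 0.009]
contact_force: [1.1, -0.1, -0.1]
gripper_width: 0.0855
```

```bash
python3 -c "
from h import *
plan([.5,.015,.45],-3.30,20)"
```

```text
now 1.15 [0.3658 0.2428 0.3518] head -1.9238 z [-0.0066 -0.0117 -0.9999] F [ 1.12 -0.14 -0.11] joints [ 0.95  0.03  0.09  0.   -1.64 -1.3 ] w 0.0855
0.008 -0.010 -0.0049 0 0 0.069; 0.008 -0.011 -0.0049 0 0 0.069; 0.007 -0.011 -0.0049 0 0 0.069; 0.006 -0.012 -0.0049 0 0 0.069; 0.005 -0.012 -0.0049 0 0 0.069; 0.004 -0.012 -0.0049 0 0 0.069; 0.004 -0.013 -0.0049 0 0 0.069; 0.003 -0.013 -0.0049 0 0 0.069; 0.002 -0.013 -0.0049 0 0 0.069; 0.001 -0.013 -0.0049 0 0 0.069;
-0.000 -0.013 -0.0049 0 0 0.069; -0.001 -0.013 -0.0049 0 0 0.069; -0.002 -0.013 -0.0049 0 0 0.069; -0.003 -0.013 -0.0049 0 0 0.069; -0.004 -0.013 -0.0049 0 0 0.069; -0.004 -0.012 -0.0049 0 0 0.069; -0.005 -0.012 -0.0049 0 0 0.069; -0.006 -0.012 -0.0049 0 0 0.069; -0.007 -0.011 -0.0049 0 0 0.069; -0.008 -0.011 -0.0049 0 0 0.069;
```

>>> play_rows(targets="0.016 -0.021 -0.01 0 0 0.138; 0.014 -0.022 -0.01 0 0 0.138; 0.011 -0.024 -0.01 0 0 0.138; 0.008 -0.025 -0.01 0 0 0.138; 0.005 -0.026 -0.01 0 0 0.138; 0.001 -0.026 -0.01 0 0 0.138; -0.003 -0.026 -0.01 0 0 0.138; -0.006 -0.026 -0.01 0 0 0.138; -0.009 -0.024 -0.01 0 0 0.138; -0.013 -0.023 -0.01 0 0 0.138")

```text
time: 2.15
eef_pos: [0.4884, -0.0005, 0.456]
tool_rot: [-0.345, -3.113, 0.02]
contact_force: [1.6, -0.5, -0.5]
gripper_width: 0.0856
```

```bash
python3 -c "
from h import *
o=robot.get_obs();np.save('o1.npy',o,allow_pickle=True)
im=robot.snapshot('wrist');cv2.imwrite('pics/w1.png',cv2.resize(im[:,:,::-1],(800,600),interpolation=cv2.INTER_CUBIC))
print(proj(cam('wrist',o),[.643,.0166,.3])/.64)
plan([.476,-.338,.25],-2.897,10)"
```

```text
[[479.69304424 502.87025069]]
now 2.2 [ 0.4897 -0.0033  0.4569] head 2.9109 z [-0.0099 -0.014  -0.9999] F [-2.97 -1.94 -1.65] joints [ 0.32  0.18  0.52  0.01 -1.93 -2.12] w 0.0855
-0.006 -0.033 0.0207 0 0 -0.048; -0.005 -0.033 0.0207 0 0 -0.048; -0.003 -0.033 0.0207 0 0 -0.048; -0.002 -0.033 0.0207 0 0 -0.048; 0.000 -0.033 0.0207 0 0 -0.048; 0.002 -0.033 0.0207 0 0 -0.048; 0.003 -0.033 0.0207 0 0 -0.048; 0.005 -0.033 0.0207 0 0 -0.048; 0.006 -0.033 0.0207 0 0 -0.048; 0.008 -0.033 0.0207 0 0 -0.048;
```

View pics/w1.png

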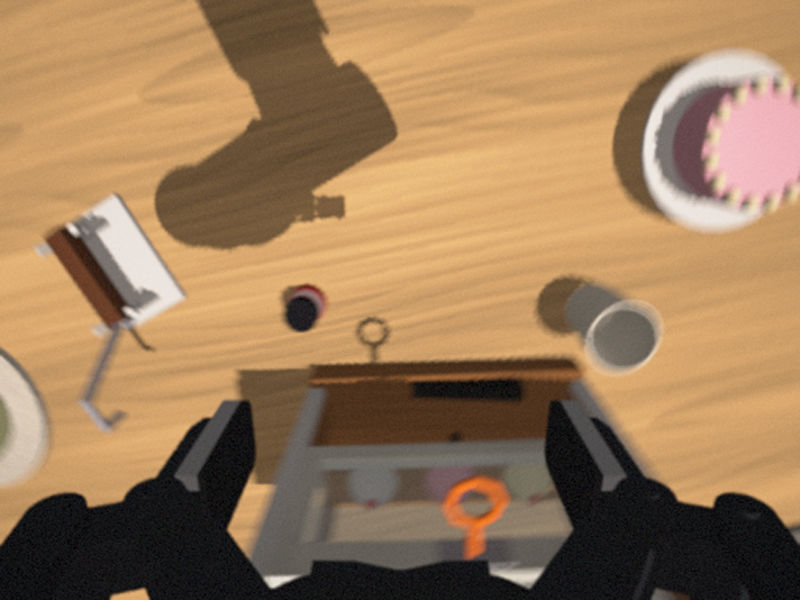

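The wrist view shows the ring at (475,501), within 5 px of the prediction. The wedge is on the ledge at about (467,390), the ledge's front edge runs (312,372) to (578,365), and the pole is at left.

```bash
python3 -c "
from h import *
o=np.load('o1.npy',allow_pickle=True).item();W=cam('wrist',o);k=.64
q=plane(W,np.array([(312,372),(578,365)])*k,.03);v=q[1]-q[0];print(q,'yaw',np.arctan2(-v[0],v[1]))
S=cam('side');T=cam('top')
S2=plane(S,np.array([(398,300),(493,388)])*k,.02);v=S2[0]-S2[1];print('side ledge',np.arctan2(-v[0],v[1]))
p=tri([(S,np.array([428,231])*k),(T,np.array([381,265])*k),(W,np.array([475,501])*k)]);print('ring',p)
print('handle W',plane(W,np.array([(48,240),(120,320)])*k,.083),plane(W,np.array([(115,425)])*k,.183-.0))
"
```

```text
[[ 0.64345778 -0.14706736  0.03      ]
 [ 0.70111901  0.15949405  0.03      ]] yaw -0.18591814612237537
side ledge -0.17072178756054307
ring [0.64122781 0.01428871 0.30011124]
handle W [[ 0.42257096 -0.35988126  0.083     ]
 [ 0.5208763  -0.31587557  0.083     ]] [[ 0.59273483 -0.29362752  0.183     ]]
```

>>> play_rows(targets="-0.006 -0.033 0.02 0 0 -0.048; -0.005 -0.033 0.02 0 0 -0.048; -0.003 -0.033 0.02 0 0 -0.048; -0.002 -0.033 0.02 0 0 -0.048; 0 -0.033 0.02 0 0 -0.048; 0.002 -0.033 0.02 0 0 -0.048; 0.003 -0.033 0.02 0 0 -0.048; 0.005 -0.033 0.02 0 0 -0.048; 0.006 -0.033 0.02 0 0 -0.048; 0.008 -0.033 0.02 0 0 -0.048")

```text
time: 3.2
eef_pos: [0.4778, -0.3489, 0.2529]
tool_rot: [0.426, -3.103, 0.015]
contact_force: [0.1, -0.2, 1.0]
gripper_width: 0.0856
```

>>> play_rows(targets="0 0 0 0 0 0; 0 0 0 0 0 0; 0 0 0 0 0 0; 0 0 0 0 0 0; 0 0 0 0 0 0; 0 0 0 0 0 0; 0 0 0 0 0 0; 0 0 0 0 0 0; 0 0 0 0 0 0; 0 0 0 0 0 0")

```text
time: 4.2
eef_pos: [0.4771, -0.3488, 0.2508]
tool_rot: [0.425, -3.1, 0.011]
contact_force: [0.1, 0.8, -0.2]
gripper_width: 0.0854
```

```bash
python3 -c "
from h import *
o=robot.get_obs();np.save('o2.npy',o,allow_pickle=True)
im=robot.snapshot('wrist');cv2.imwrite('pics/w2.png',cv2.resize(im[:,:,::-1],(800,600),interpolation=cv2.INTER_CUBIC))
plan([.476,-.338,.12],-2.897,10)"
```

```text
now 4.25 [ 0.4771 -0.3488  0.2508] head -2.869 z [-0.0118 -0.0088 -0.9999] F [-0.5   0.16  0.77] joints [-0.36  0.34  0.22  0.01 -1.45 -0.94] w 0.0857
-0.000 0.001 0.0131 0 0 0.003; -0.000 0.001 0.0131 0 0 0.003; -0.000 0.001 0.0131 0 0 0.003; -0.000 0.001 0.0131 0 0 0.003; -0.000 0.001 0.0131 0 0 0.003; -0.000 0.001 0.0131 0 0 0.003; -0.000 0.001 0.0131 0 0 0.003; -0.000 0.001 0.0131 0 0 0.003; -0.000 0.001 0.0131 0 0 0.003; -0.000 0.001 0.0131 0 0 0.003;
```

View pics/w2.png

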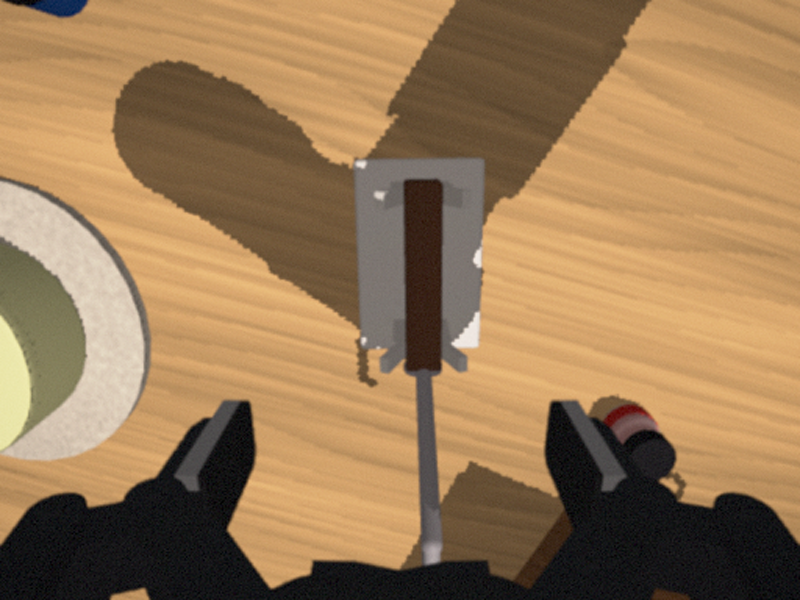

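The handle appears from (423,180) to (423,371), centred with its axis along the image columns, so the tool heading is right.

```bash
python3 -c "
from h import *
o=np.load('o2.npy',allow_pickle=True).item();W=cam('wrist',o);k=.64
q=plane(W,np.array([(423,180.5),(423.5,371)])*k,.083);v=q[1]-q[0];u=v/np.linalg.norm(v)
print(q,np.linalg.norm(v),np.arctan2(v[1],v[0]),'origin',q[1]-.05*u,q[0]+.065*u, 'ring yaw use')
M=R.from_rotvec(o['tool_rot']).as_matrix()
# level correction in tool axes
z=M[:,2];print('tilt corr (tool)',M.T@np.cross(z,[0,0,-1]))
"
```

```text
[[ 0.41737706 -0.35280268  0.083     ]
 [ 0.5273777  -0.32002797  0.083     ]] 0.11477944946513637 0.28957521985556695 origin [ 0.47945943 -0.33430522  0.083     ] [ 0.4796708  -0.33424225  0.083     ] ring yaw use
tilt corr (tool) [-0.00527155 -0.01370574  0.        ]
```

```bash
python3 -c "
from h import *
plan([.4795,-.3343,.074],-2.852,10)"
```

```text
now 4.25 [ 0.4771 -0.3488  0.2508] head -2.869 z [-0.0118 -0.0088 -0.9999] F [-0.5   0.16  0.77] joints [-0.36  0.34  0.22  0.01 -1.45 -0.94] w 0.0857
-0.001 0.001 0.0177 0 0 -0.002; -0.001 0.001 0.0177 0 0 -0.002; -0.001 0.001 0.0177 0 0 -0.002; -0.001 0.001 0.0177 0 0 -0.002; -0.001 0.001 0.0177 0 0 -0.002; -0.001 0.001 0.0177 0 0 -0.002; -0.001 0.001 0.0177 0 0 -0.002; -0.001 0.001 0.0177 0 0 -0.002; -0.001 0.001 0.0177 0 0 -0.002; -0.001 0.001 0.0177 0 0 -0.002;
```

>>> play_rows(targets="-0.003 0.007 0.005 -0.005 -0.014 -0.008; -0.003 0.006 0.013 0 0 -0.008; 0 0 0.015 0 0 0; 0 0 0.015 0 0 0; 0 0 0.015 0 0 0; 0 0 0.015 0 0 0; 0 0 0.015 0 0 0; 0 0 0.015 0 0 0; 0 0 0 0 0 0; 0 0 0 0 0 0")

```text
time: 5.25
eef_pos: [0.4789, -0.3301, 0.1367]
tool_rot: [-0.455, 3.102, 0.007]
contact_force: [0.5, 0.3, 0.4]
gripper_width: 0.0853
```

```bash
python3 -c "
from h import *
plan([.4795,-.3343,.074],-2.852,5)
M=R.from_rotvec(robot.get_obs()['tool_rot']).as_matrix()
print('tilt corr (tool)',M.T@np.cross(M[:,2],[0,0,-1]))"
```

```text
now 5.25 [ 0.4789 -0.3301  0.1367] head -2.8506 z [ 0.0056  0.0053 -1.    ] F [0.46 0.27 0.41] joints [-0.34  0.38 -0.02 -0.01 -1.17 -0.94] w 0.0853
0.000 -0.001 0.0125 0 0 0.000; 0.000 -0.001 0.0125 0 0 0.000; 0.000 -0.001 0.0125 0 0 0.000; 0.000 -0.001 0.0125 0 0 0.000; 0.000 -0.001 0.0125 0 0 0.000; 
tilt corr (tool) [0.00342634 0.0069136  0.        ]
```

>>> play_rows(targets="0 -0.004 0.006 0.003 0.007 0; 0 0 0.013 0 0 0; 0 0 0.013 0 0 0; 0 0 0.012 0 0 0; 0 0 0.012 0 0 0; 0 0 0.006 0 0 0; 0 0 0 0 0 0; 0 0 0 0 0 0; 0 0 0 0 0 0; 0 0 0 0 0 0")

```text
time: 6.25
eef_pos: [0.482, -0.335, 0.0722]
tool_rot: [-0.455, 3.105, -0.004]
contact_force: [0.7, 0.5, 0.5]
gripper_width: 0.0852
```

```bash
python3 -c "
from h import *
plan([.4795,-.3343,.074],-2.852,1,4)
M=R.from_rotvec(robot.get_obs()['tool_rot']).as_matrix()
print('tilt corr (tool)',M.T@np.cross(M[:,2],[0,0,-1]))"
```

```text
now 6.25 [ 0.482  -0.335   0.0722] head -2.8503 z [ 0.0041 -0.0021 -1.    ] F [0.72 0.51 0.55] joints [-0.34  0.44 -0.1   0.   -1.02 -0.94] w 0.0852
0.002 0.001 -0.0018 0 0 0.002; 
tilt corr (tool) [-0.00324309  0.0033587   0.        ]
```

Close to nominal, so close the gripper here.

>>> play_rows(targets="0.002 0 -0.001 0 0 0; 0 0 0 0 0 0; 0 0 0 0 0 0; 0 0 0 0 0 0; 0 0 0 0 0 0; 0 0 0 0 0 0; 0 0 0 0 0 0; 0 0 0 0 0 0; 0 0 0 0 0 0; 0 0 0 0 0 0", grip=1)

```text
time: 7.25
eef_pos: [0.4801, -0.3347, 0.0753]
tool_rot: [-0.454, 3.103, -0.003]
contact_force: [-0.6, 1.2, 1.3]
gripper_width: 0.0215
```

```bash
python3 -c "
from h import *
plan([.4795,-.3343,.074],-2.852,1,4);o=robot.get_obs();np.save('grasp.npy',o,allow_pickle=True);print(o['tool_rot'])"
```

```text
now 7.25 [ 0.4801 -0.3347  0.0753] head -2.8508 z [ 0.006  -0.0013 -1.    ] F [-0.56  1.19  1.34] joints [-0.34  0.43 -0.1  -0.   -1.03 -0.94] w 0.0215
0.001 0.001 0.0013 0 0 0.001; 
[-0.45439294  3.10269688 -0.00337865]
```

>>> play_rows(targets="0 0 -0.004 0 0 0; 0 0 -0.008 0 0 0; 0 0 -0.012 0 0 0; 0 0 -0.02 0 0 0; 0 0 -0.025 0 0 0; 0 0 -0.025 0 0 0; 0 0 -0.025 0 0 0; 0 0 -0.025 0 0 0; 0 0 -0.025 0 0 0; 0 0 -0.02 0 0 0")

```text
time: 8.25
eef_pos: [0.4766, -0.3339, 0.2754]
tool_rot: [-0.455, 3.106, -0.0]
contact_force: [0.2, -0.2, -0.6]
gripper_width: 0.0211
```

```bash
python3 -c "
from h import *
plan([.462,.047,.27],-.18+np.pi,15)"
```

```text
now 8.25 [ 0.4766 -0.3339  0.2754] head -2.8509 z [ 2.4e-03  3.0e-04 -1.0e+00] F [ 0.17 -0.17 -0.64] joints [-0.34  0.31  0.24 -0.   -1.5  -0.94] w 0.0211
-0.006 0.025 0.0004 0 0 0.031; -0.006 0.025 0.0004 0 0 0.031; -0.005 0.025 0.0004 0 0 0.031; -0.004 0.025 0.0004 0 0 0.031; -0.003 0.025 0.0004 0 0 0.031; -0.002 0.025 0.0004 0 0 0.031; -0.002 0.025 0.0004 0 0 0.031; -0.001 0.025 0.0004 0 0 0.031; -0.000 0.025 0.0004 0 0 0.031; 0.001 0.025 0.0004 0 0 0.031;
0.002 0.025 0.0004 0 0 0.031; 0.002 0.025 0.0004 0 0 0.031; 0.003 0.025 0.0004 0 0 0.031; 0.004 0.025 0.0004 0 0 0.031; 0.005 0.025 0.0004 0 0 0.031;
```

>>> play_rows(targets="-0.004 0.018 0 0 0 0.03; -0.007 0.036 0 0 0 0.045; -0.006 0.038 0 0 0 0.047; -0.005 0.038 0 0 0 0.047; -0.003 0.038 0 0 0 0.047; -0.001 0.038 0 0 0 0.047; 0.001 0.038 0 0 0 0.047; 0.002 0.038 0 0 0 0.047; 0.003 0.038 0 0 0 0.047; 0.004 0.036 0 0 0 0.047")

```text
time: 9.25
eef_pos: [0.4632, 0.0317, 0.289]
tool_rot: [0.289, 3.107, -0.002]
contact_force: [0.6, 0.2, -0.8]
gripper_width: 0.0211
```

>>> play_rows(targets="0.003 0.02 0 0 0 0.012; 0.002 0.01 0 0 0 0; 0 0 0 0 0 0; 0 0 0 0 0 0; 0 0 0 0 0 0; 0 0 0 0 0 0; 0 0 0 0 0 0; 0 0 0 0 0 0; 0 0 0 0 0 0; 0 0 0 0 0 0")

```text
time: 10.25
eef_pos: [0.463, 0.0631, 0.2927]
tool_rot: [0.307, 3.102, 0.001]
contact_force: [-0.1, 0.7, -1.5]
gripper_width: 0.0214
```

```bash
cat >> h.py <<'E'
def pole(o,g=None):
    """pole pose (R,p) from the grip recorded in grasp.npy"""
    g=np.load('grasp.npy',allow_pickle=True).item()
    Mg=R.from_rotvec(g["tool_rot"]).as_matrix();P=np.array([.4795,-.3343,.070]);Rp=R.from_rotvec([0,0,.29]).as_matrix()
    M=R.from_rotvec(o["tool_rot"]).as_matrix()
    return M@Mg.T@Rp, np.array(o["eef_pos"])+M@Mg.T@(P-g["eef_pos"])
def pp(o,l):
    Rp,p=pole(o);return p+Rp@np.array(l)
BEND=[.121,0,.113];TIP=[.121,0,.087]
E
python3 -c "
from h import *
o=robot.get_obs();ims=[robot.snapshot(n) for n in('side','top')]
print(pp(o,BEND),pp(o,TIP),o['eef_pos'])
c=[]
for n,im in zip(('side','top'),ims):
    C=cam(n);q=proj(C,[pp(o,BEND),pp(o,TIP),pp(o,[.091,0,.113]),[.6412,.0143,.3]]);x,y=q.mean(0).astype(int);x0,y0=x-50,y-50
    print(n,((q-[x0,y0])*4).round(),x0,y0)
    c.append(cv2.resize(im[y0:y0+100,x0:x0+100,::-1],(400,400),interpolation=cv2.INTER_CUBIC))
cv2.imwrite('pics/c1.png',np.hstack(c))
plan([.522,.036,.27],-.18+np.pi,5)"
```

```text
[0.5791191  0.03979215 0.402614  ] [0.57963613 0.03984768 0.3766192 ] [0.46302223 0.0631416  0.29265559]
side [[190. 160.]
 [191. 195.]
 [150. 173.]
 [284. 274.]] 203 80
top [[192. 199.]
 [194. 208.]
 [178. 248.]
 [247. 146.]] 183 134
now 10.35 [0.463  0.0632 0.2927] head 2.9446 z [ 0.0246 -0.0019 -0.9997] F [ 0.34  1.   -1.  ] joints [ 0.48  0.06 -0.03  0.01 -1.46 -2.25] w 0.0209
-0.013 -0.003 0.0045 0 0 -0.003; -0.013 -0.003 0.0045 0 0 -0.003; -0.013 -0.003 0.0045 0 0 -0.003; -0.013 -0.003 0.0045 0 0 -0.003; -0.013 -0.003 0.0045 0 0 -0.003;
```

View pics/c1.png

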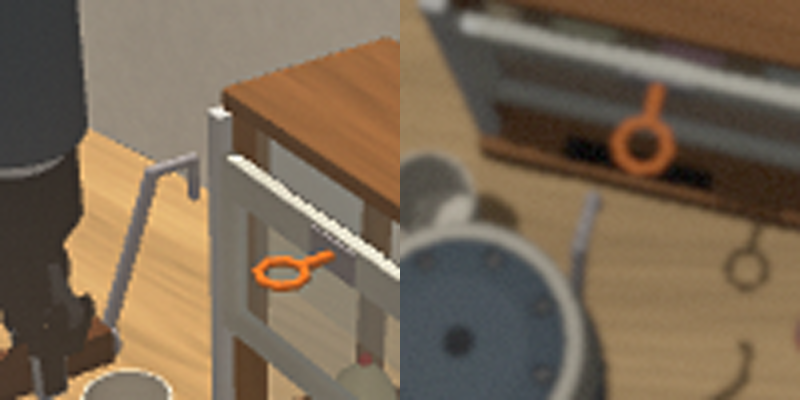

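The side crop shows the ring at (282,271) and the hook bend at (193,158). The top crop shows the ring at (244,146) and the bend at (196,197). All are within 5 px (at 4x) of prediction.

```bash
python3 -c "
from h import *
S=cam('side');T=cam('top');s=lambda x,y:(S,np.array([x/4+203,y/4+80]));t=lambda x,y:(T,np.array([x/4+183,y/4+134]))
r=tri([s(282,271.5),t(244,146)]);b=tri([s(193,158),t(196,197)]);print('ring',r,'bend',b)
o=robot.get_obs();print('pred bend',pp(o,BEND), 'pole x/z axes',pole(o)[0][:,[0,2]].T)
d=r-b;print('rel',d)
M=R.from_rotvec(o['tool_rot']).as_matrix();print('in tool',M.T@np.r_[d[:2],0],'tilt corr',M.T@np.cross(M[:,2],[0,0,-1]))
"
```

```text
ring [0.6405769  0.01590311 0.30135339] bend [0.58001366 0.03753869 0.40437113]
pred bend [0.5791063  0.03988797 0.40261893] pole x/z axes [[ 0.98031934 -0.19649358  0.01908589]
 [-0.01988827 -0.00211093  0.99979998]]
rel [ 0.06056324 -0.02163558 -0.10301774]
in tool [-0.06360747 -0.00936736  0.0015317 ] tilt corr [0.00298991 0.02451342 0.        ]
```

>>> play_rows(targets="-0.005 -0.002 0 0 0.012 0; -0.01 -0.003 0 0 0.012 0; -0.015 -0.004 0 0 0 0; -0.015 0 0 0 0 0; -0.01 0 0.01 0 0 0; -0.005 0 0.01 0 0 0; 0 0 0.01 0 0 0; 0 0 0.005 0 0 0; 0 0 0 0 0 0; 0 0 0 0 0 0")

```text
time: 11.35
eef_pos: [0.5219, 0.0417, 0.2529]
tool_rot: [-0.305, -3.12, -0.004]
contact_force: [0.3, 0.6, -0.4]
gripper_width: 0.0209
```

```bash
python3 -c "
from h import *
o=robot.get_obs();ims=[robot.snapshot(n) for n in('side','top')]
r=np.array([.6406,.0159,.3014]);b=pp(o,BEND)+[.0009,-.0023,.0017];print('bend',b,'pole axes',pole(o)[0][:,[0,2]].T.round(4),'F',o['contact_force'])
M=R.from_rotvec(o['tool_rot']).as_matrix();print('needed in tool',M.T@(r-b),'tilt corr',M.T@np.cross(M[:,2],[0,0,-1]))
c=[]
for n,im in zip(('side','top'),ims):
    C=cam(n);q=proj(C,[b,r]);x,y=q.mean(0).astype(int);x0,y0=x-40,y-40
    print(n,((q-[x0,y0])*5).round(),x0,y0)
    c.append(cv2.resize(im[y0:y0+80,x0:x0+80,::-1],(400,400),interpolation=cv2.INTER_CUBIC))
cv2.imwrite('pics/c2.png',np.hstack(c))"
```

```text
bend [0.64229988 0.01571185 0.36087186] pole axes [[ 0.9808 -0.1946 -0.012 ]
 [ 0.0108 -0.0072  0.9999]] F [ 0.34415846  0.63444239 -0.40352897]
needed in tool [ 0.00131452 -0.00026539  0.05948133] tilt corr [ 0.00202509 -0.00655015  0.        ]
side [[206. 154.]
 [202. 249.]] 233 98
top [[203. 187.]
 [205. 222.]] 203 126
```

View pics/c2.png

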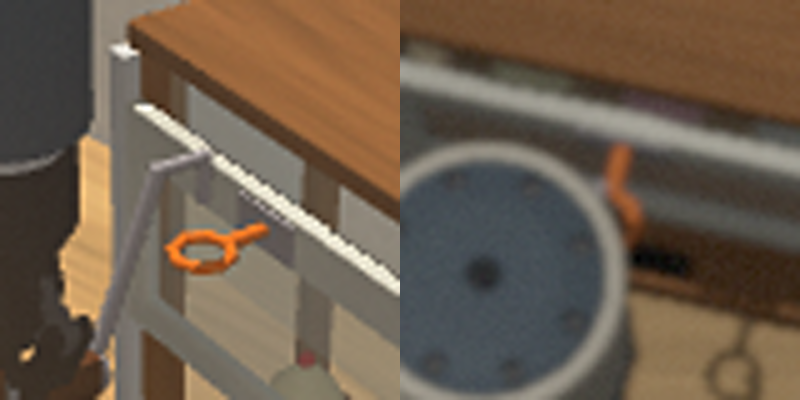

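Bend over the ring in both views: in the side crop the bend is at (208,155) above the ring at (202,250). In the top crop the hook is mostly hidden by the wrist. Now I lower it in.

>>> play_rows(targets="0.001 0 0.005 0 -0.006 0; 0 0 0.006 0 0 0; 0 0 0.006 0 0 0; 0 0 0.006 0 0 0; 0 0 0.006 0 0 0; 0 0 0.005 0 0 0; 0 0 0.005 0 0 0; 0 0 0.005 0 0 0; 0 0 0 0 0 0; 0 0 0 0 0 0")

```text
time: 12.45
eef_pos: [0.521, 0.0423, 0.206]
tool_rot: [0.305, 3.125, 0.005]
contact_force: [-0.5, 0.9, -1.2]
gripper_width: 0.0211
```

```bash
cat > st.py <<'E'
from h import *
o=robot.get_obs();r=np.array([.6406,.0159,.3014]);b=pp(o,BEND)+[.0009,-.0023,.0017]
M=R.from_rotvec(o['tool_rot']).as_matrix();print(round(float(o['time']),2),'eef',np.round(o['eef_pos'],4),'bend',b.round(4),'z pole',pole(o)[0][:,2].round(4),'F',np.round(o['contact_force'],2),'T',np.round(o['wrist_torque'],3))
print('to ring in tool',(M.T@(r-b)).round(4),'tilt corr',(M.T@np.cross(M[:,2],[0,0,-1])).round(4))
E
python3 st.py
```

```text
12.45 eef [0.521  0.0423 0.206 ] bend [0.6405 0.0164 0.315 ] z pole [ 0.0023 -0.0067  1.    ] F [-0.48  0.91 -1.19] T [-0.057 -0.019  0.006]
to ring in tool [-0.0002 -0.0005  0.0136] tilt corr [0.0032 0.0019 0.    ]
```

>>> play_rows(targets="0 0 0.002 0.003 0.002 0; 0 0 0.002 0 0 0; 0 0 0.002 0 0 0; 0 0 0.002 0 0 0; 0 0 0.002 0 0 0; 0 0 0.002 0 0 0; 0 0 0.002 0 0 0; 0 0 0.002 0 0 0; 0 0 0.002 0 0 0; 0 0 0.002 0 0 0")

```text
time: 13.45
eef_pos: [0.5229, 0.0423, 0.1876]
tool_rot: [0.304, 3.12, 0.002]
contact_force: [-0.6, -0.0, 1.5]
gripper_width: 0.0209
```

```bash
python3 st.py
```

```text
13.45 eef [0.5229 0.0423 0.1876] bend [0.642  0.0168 0.2971] z pole [-0.0017 -0.0045  1.    ] F [-0.58 -0.03  1.48] T [-0.086  0.021 -0.011]
to ring in tool [ 0.0011 -0.0011 -0.0043] tilt corr [0.0018 0.0062 0.    ]
```

>>> play_rows(targets="0 0 0.003 0.002 0.006 0; 0 0 0.004 0 0 0; 0 0 0.004 0 0 0; 0 0 0.004 0 0 0; 0 0 0.004 0 0 0; 0 0 0.004 0 0 0; 0 0 0.004 0 0 0; 0 0 0.004 0 0 0; 0 0 0.004 0 0 0; 0 0 0.003 0 0 0")

```text
time: 14.45
eef_pos: [0.5232, 0.0424, 0.1462]
tool_rot: [0.304, 3.127, -0.001]
contact_force: [-0.0, 0.3, 1.9]
gripper_width: 0.0211
```

```bash
python3 -c "
import st
from h import *
o=st.o;im=robot.snapshot('side');C=cam('side');b=st.b
q=proj(C,[b,b-[0,0,.0075],b-[0,0,.026]]);x0,y0=(q[0]-50).astype(int);print(((q-[x0,y0])*5).round())
cv2.imwrite('pics/c3.png',cv2.resize(im[y0:y0+110,x0:x0+110,::-1],(550,550),interpolation=cv2.INTER_CUBIC))"
```

```text
14.45 eef [0.5232 0.0424 0.1462] bend [0.6429 0.0169 0.2549] z pole [ 0.0048 -0.0036  1.    ] F [-0.01  0.32  1.89] T [-0.082 -0.082  0.007]
to ring in tool [ 0.0021 -0.0015 -0.0465] tilt corr [-0.0003  0.0001  0.    ]
[[253. 252.]
 [253. 263.]
 [252. 289.]]
```

View pics/c3.png

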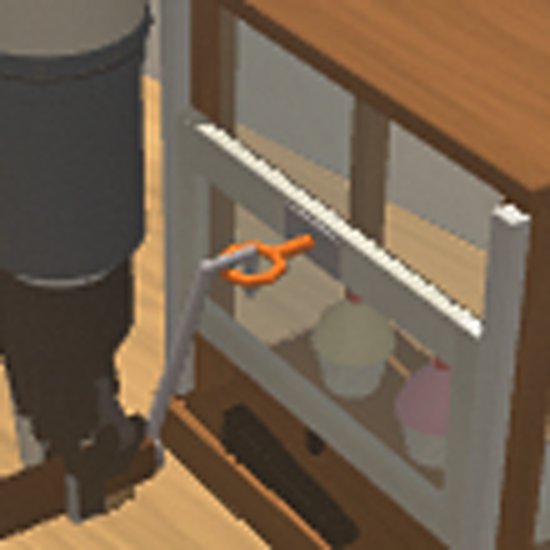

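The hook is in the ring with the cross piece bearing on its front, around (235,260), and the sash is moving down. Continue carefully.

>>> play_rows(targets="0 0 0.001 0 0 0; 0 0 0.001 0 0 0; 0 0 0.001 0 0 0; 0 0 0.001 0 0 0; 0 0 0.001 0 0 0; 0 0 0.001 0 0 0; 0 0 0.001 0 0 0; 0 0 0.001 0 0 0; 0 0 0 0 0 0; 0 0 0 0 0 0")

```text
time: 15.5
eef_pos: [0.523, 0.0423, 0.1372]
tool_rot: [-0.304, -3.126, 0.001]
contact_force: [-0.8, -0.6, 1.9]
gripper_width: 0.0211
```

```bash
python3 st.py
```

```text
15.5 eef [0.523  0.0423 0.1372] bend [0.6428 0.0169 0.2458] z pole [ 0.0051 -0.0036  1.    ] F [-0.78 -0.56  1.95] T [-0.081 -0.123  0.013]
to ring in tool [ 0.002  -0.0014 -0.0556] tilt corr [-0.0004 -0.0003  0.    ]
```

>>> play_rows(targets="0 0 0.0003 0 0 0; 0 0 0.0003 0 0 0; 0 0 0.0003 0 0 0; 0 0 0.0003 0 0 0; 0 0 0.0002 0 0 0; 0 0 0 0 0 0; 0 0 0 0 0 0; 0 0 0 0 0 0; 0 0 0 0 0 0; 0 0 0 0 0 0")

```text
time: 16.5
eef_pos: [0.5231, 0.0424, 0.1357]
tool_rot: [-0.304, -3.127, 0.001]
contact_force: [-1.3, -0.4, 2.4]
gripper_width: 0.0212
```

>>> play_rows(targets="0 0 0.0003 0 0 0; 0 0 0.0003 0 0 0; 0 0 0.0003 0 0 0; 0 0 0.0003 0 0 0; 0 0 0.0002 0 0 0; 0 0 0 0 0 0; 0 0 0 0 0 0; 0 0 0 0 0 0; 0 0 0 0 0 0; 0 0 0 0 0 0")

```text
time: 17.5
eef_pos: [0.5231, 0.0424, 0.1342]
tool_rot: [-0.304, -3.127, 0.0]
contact_force: [-0.1, -0.0, 1.3]
gripper_width: 0.0211
```

>>> play_rows(targets="0 0 0.0003 0 0 0; 0 0 0.0003 0 0 0; 0 0 0.0003 0 0 0; 0 0 0.0003 0 0 0; 0 0 0.0003 0 0 0; 0 0 0 0 0 0; 0 0 0 0 0 0; 0 0 0 0 0 0; 0 0 0 0 0 0; 0 0 0 0 0 0")

```text
time: 18.5
eef_pos: [0.5231, 0.0424, 0.1326]
tool_rot: [-0.304, -3.127, 0.001]
contact_force: [-1.1, 0.6, 1.1]
gripper_width: 0.0208
```

>>> play_rows(targets="0 0 0.0003 0 0 0; 0 0 0.0003 0 0 0; 0 0 0.0003 0 0 0; 0 0 0.0003 0 0 0; 0 0 0.0003 0 0 0; 0 0 0 0 0 0; 0 0 0 0 0 0; 0 0 0 0 0 0; 0 0 0 0 0 0; 0 0 0 0 0 0")

```text
time: 19.5
eef_pos: [0.5231, 0.0423, 0.1309]
tool_rot: [-0.304, -3.127, 0.001]
contact_force: [-1.3, -0.3, 1.7]
gripper_width: 0.021
```

>>> play_rows(targets="0 0 0.0003 0 0 0; 0 0 0.0003 0 0 0; 0 0 0.0003 0 0 0; 0 0 0.0003 0 0 0; 0 0 0.0003 0 0 0; 0 0 0 0 0 0; 0 0 0 0 0 0; 0 0 0 0 0 0; 0 0 0 0 0 0; 0 0 0 0 0 0")

```text
time: 20.5
eef_pos: [0.5231, 0.0424, 0.1293]
tool_rot: [-0.304, -3.127, 0.001]
contact_force: [-1.2, -0.1, 2.3]
gripper_width: 0.0209
```

>>> play_rows(targets="0 0 0.0003 0 0 0; 0 0 0.0003 0 0 0; 0 0 0.0003 0 0 0; 0 0 0.0003 0 0 0; 0 0 0.0003 0 0 0; 0 0 0 0 0 0; 0 0 0 0 0 0; 0 0 0 0 0 0; 0 0 0 0 0 0; 0 0 0 0 0 0")

```text
time: 21.5
eef_pos: [0.5231, 0.0423, 0.1277]
tool_rot: [-0.304, -3.127, 0.001]
contact_force: [-0.8, 0.5, 2.2]
gripper_width: 0.0214
```

>>> play_rows(targets="0 0 0.0003 0 0 0; 0 0 0.0003 0 0 0; 0 0 0.0003 0 0 0; 0 0 0.0003 0 0 0; 0 0 0.0003 0 0 0; 0 0 0 0 0 0; 0 0 0 0 0 0; 0 0 0 0 0 0; 0 0 0 0 0 0; 0 0 0 0 0 0")

```text
time: 22.5
eef_pos: [0.5231, 0.0424, 0.126]
tool_rot: [-0.304, -3.127, 0.0]
contact_force: [-0.8, -0.4, 2.0]
gripper_width: 0.0211
```

>>> play_rows(targets="0 0 0.0003 0 0 0; 0 0 0.0003 0 0 0; 0 0 0.0003 0 0 0; 0 0 0.0003 0 0 0; 0 0 0.0003 0 0 0; 0 0 0 0 0 0; 0 0 0 0 0 0; 0 0 0 0 0 0; 0 0 0 0 0 0; 0 0 0 0 0 0")

```text
time: 23.5
eef_pos: [0.5231, 0.0423, 0.1244]
tool_rot: [-0.304, -3.127, 0.001]
contact_force: [-0.7, 0.2, 2.3]
gripper_width: 0.021
```

>>> play_rows(targets="0 0 0.0003 0 0 0; 0 0 0.0003 0 0 0; 0 0 0.0003 0 0 0; 0 0 0.0003 0 0 0; 0 0 0.0003 0 0 0; 0 0 0 0 0 0; 0 0 0 0 0 0; 0 0 0 0 0 0; 0 0 0 0 0 0; 0 0 0 0 0 0")

```text
time: 24.5
eef_pos: [0.5231, 0.0423, 0.1228]
tool_rot: [-0.304, -3.127, 0.001]
contact_force: [-1.2, -0.7, 1.5]
gripper_width: 0.0214
```

>>> play_rows(targets="0 0 0.0003 0 0 0; 0 0 0.0003 0 0 0; 0 0 0.0003 0 0 0; 0 0 0.0003 0 0 0; 0 0 0.0003 0 0 0; 0 0 0 0 0 0; 0 0 0 0 0 0; 0 0 0 0 0 0; 0 0 0 0 0 0; 0 0 0 0 0 0")

```text
time: 25.5
eef_pos: [0.5231, 0.0423, 0.1211]
tool_rot: [-0.304, -3.127, 0.001]
contact_force: [-0.6, 0.7, 1.5]
gripper_width: 0.0213
```

>>> play_rows(targets="0 0 0.0003 0 0 0; 0 0 0.0003 0 0 0; 0 0 0.0003 0 0 0; 0 0 0.0003 0 0 0; 0 0 0.0003 0 0 0; 0 0 0 0 0 0; 0 0 0 0 0 0; 0 0 0 0 0 0; 0 0 0 0 0 0; 0 0 0 0 0 0")

```text
time: 26.5
eef_pos: [0.5231, 0.0423, 0.1195]
tool_rot: [-0.304, -3.127, 0.001]
contact_force: [-0.6, 0.1, 1.3]
gripper_width: 0.021
```

>>> play_rows(targets="0 0 0.0003 0 0 0; 0 0 0.0003 0 0 0; 0 0 0.0003 0 0 0; 0 0 0.0003 0 0 0; 0 0 0.0003 0 0 0; 0 0 0 0 0 0; 0 0 0 0 0 0; 0 0 0 0 0 0; 0 0 0 0 0 0; 0 0 0 0 0 0")

```text
time: 27.5
eef_pos: [0.5235, 0.0423, 0.1185]
tool_rot: [0.304, 3.126, -0.0]
contact_force: [-1.1, -0.6, 1.7]
gripper_width: 0.0215
```

```bash
python3 st.py; python3 -c "
from h import *
print(np.round(robot.get_obs()['tau'],2))"
```

```text
27.5 eef [0.5235 0.0423 0.1185] bend [0.6431 0.0169 0.2273] z pole [ 0.0037 -0.0037  1.    ] F [-1.12 -0.6   1.71] T [-0.048 -0.04   0.028]
to ring in tool [ 0.0022 -0.0015 -0.0741] tilt corr [-0.      0.0011  0.    ]
[ 0.000e+00 -3.620e+01  2.053e+01  4.450e+00 -1.000e-02  3.000e-02]
```

>>> play_rows(targets="0 0 0.0003 0 0 0; 0 0 0.0003 0 0 0; 0 0 0.0003 0 0 0; 0 0 0.0002 0 0 0; 0 0 0 0 0 0; 0 0 0 0 0 0; 0 0 0 0 0 0; 0 0 0 0 0 0; 0 0 0 0 0 0; 0 0 0 0 0 0")

```text
time: 28.5
eef_pos: [0.5239, 0.0423, 0.118]
tool_rot: [0.304, 3.124, 0.0]
contact_force: [-1.9, -0.7, 3.8]
gripper_width: 0.0213
```

>>> play_rows(targets="0 0 0.0003 0 0 0; 0 0 0.0003 0 0 0; 0 0 0 0 0 0; 0 0 0 0 0 0; 0 0 0 0 0 0; 0 0 0 0 0 0; 0 0 0 0 0 0; 0 0 0 0 0 0; 0 0 0 0 0 0; 0 0 0 0 0 0")

```text
time: 29.5
eef_pos: [0.5241, 0.0423, 0.1177]
tool_rot: [0.304, 3.124, 0.0]
contact_force: [-2.4, -0.4, 4.7]
gripper_width: 0.021
```

>>> play_rows(targets="0 0 0.0003 0 0 0; 0 0 0.0002 0 0 0; 0 0 0 0 0 0; 0 0 0 0 0 0; 0 0 0 0 0 0; 0 0 0 0 0 0; 0 0 0 0 0 0; 0 0 0 0 0 0; 0 0 0 0 0 0; 0 0 0 0 0 0")

```text
time: 30.5
eef_pos: [0.5245, 0.0422, 0.1173]
tool_rot: [0.303, 3.123, 0.0]
contact_force: [-1.5, -0.4, 4.0]
gripper_width: 0.021
```

```bash
python3 st.py
```

```text
30.5 eef [0.5245 0.0422 0.1173] bend [0.6438 0.0168 0.2265] z pole [ 8.0e-04 -3.7e-03  1.0e+00] F [-1.51 -0.43  4.05] T [-0.194 -0.141 -0.028]
to ring in tool [ 0.0027 -0.0015 -0.0749] tilt corr [0.0005 0.0039 0.    ]
```

>>> play_rows(targets="0 0 0.0003 0 0 0; 0 0 0.0003 0 0 0; 0 0 0.0003 0 0 0; 0 0 0.0001 0 0 0; 0 0 0.0001 0 0 0; 0 0 0.0001 0 0 0; 0 0 0.0001 0 0 0; 0 0 0.0001 0 0 0; 0 0 0.0001 0 0 0; 0 0 0.0001 0 0 0")

```text
time: 31.5
eef_pos: [0.5255, 0.0421, 0.1163]
tool_rot: [0.303, 3.121, 0.0]
contact_force: [-1.0, -0.6, 4.9]
gripper_width: 0.0214
```

```bash
python3 st.py
```

```text
31.5 eef [0.5255 0.0421 0.1163] bend [0.6445 0.0167 0.2257] z pole [-0.0014 -0.0036  1.    ] F [-0.99 -0.62  4.86] T [-0.294 -0.3   -0.09 ]
to ring in tool [ 0.0033 -0.0015 -0.0757] tilt corr [0.0008 0.0061 0.    ]
```

>>> play_rows(targets="0 0 0.0003 0 0 0; 0 0 0.0003 0 0 0; 0 0 0.0002 0 0 0; 0 0 0.0001 0 0 0; 0 0 0.0001 0 0 0; 0 0 0.0001 0 0 0; 0 0 0.0001 0 0 0; 0 0 0.0001 0 0 0; 0 0 0.0001 0 0 0; 0 0 0.0001 0 0 0")

```text
time: 32.5
eef_pos: [0.5263, 0.0421, 0.1154]
tool_rot: [0.303, 3.119, 0.001]
contact_force: [-1.1, -0.3, 5.7]
gripper_width: 0.021
```

```bash
python3 -c "
import st
from h import *
im=robot.snapshot('side');C=cam('side');b=st.b
q=proj(C,[b,b-[0,0,.026]]);x0,y0=(q[0]-50).astype(int);print(((q-[x0,y0])*5).round())
cv2.imwrite('pics/c4.png',cv2.resize(im[y0:y0+110,x0:x0+110,::-1],(550,550),interpolation=cv2.INTER_CUBIC))"
```

```text
32.5 eef [0.5263 0.0421 0.1154] bend [0.6452 0.0167 0.2251] z pole [-0.0036 -0.0036  1.    ] F [-1.15 -0.32  5.7 ] T [-0.335 -0.367 -0.07 ]
to ring in tool [ 0.0037 -0.0015 -0.0763] tilt corr [0.0013 0.0082 0.    ]
[[250. 253.]
 [250. 290.]]
```

View pics/c4.png

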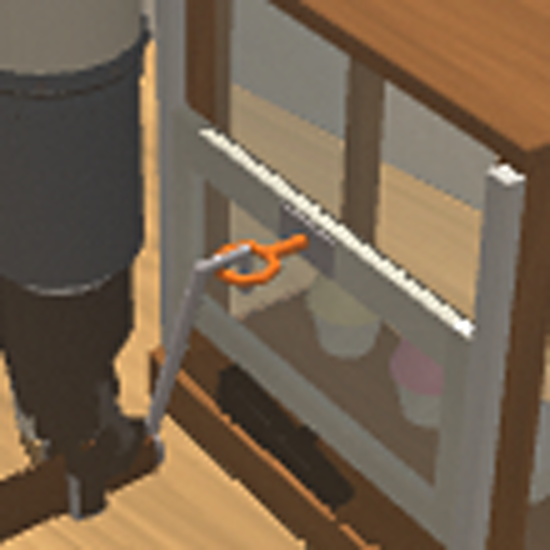

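The hook is still seated in the ring, at (235,258), and the sash is at the wedge. The pull is about 6.8 N including the pole's weight. Hold it.

>>> play_rows(targets="0 0 0.0001 0 0 0; 0 0 0.0001 0 0 0; 0 0 0.0001 0 0 0; 0 0 0 0 0 0; 0 0 0.0001 0 0 0; 0 0 0 0 0 0; 0 0 0.0001 0 0 0; 0 0 0 0 0 0; 0 0 0 0 0 0; 0 0 0 0 0 0")

```text
time: 33.55
eef_pos: [0.5264, 0.042, 0.1153]
tool_rot: [0.303, 3.118, 0.001]
contact_force: [-0.8, -0.4, 4.2]
gripper_width: 0.0208
```

```bash
python3 st.py
```

```text
33.55 eef [0.5264 0.042  0.1153] bend [0.6452 0.0166 0.2251] z pole [-0.0042 -0.0037  1.    ] F [-0.75 -0.41  4.25] T [-0.307 -0.341 -0.104]
to ring in tool [ 0.0037 -0.0015 -0.0763] tilt corr [0.0014 0.0088 0.    ]
```

>>> play_rows(targets="0 0 0.0003 0 0 0; 0 0 0.0003 0 0 0; 0 0 0.0003 0 0 0; 0 0 0.0002 0 0 0; 0 0 0.0002 0 0 0; 0 0 0.0001 0 0 0; 0 0 0.0001 0 0 0; 0 0 0.0001 0 0 0; 0 0 0.0001 0 0 0; 0 0 0.0001 0 0 0")

```text
time: 34.55
eef_pos: [0.5274, 0.0419, 0.1143]
tool_rot: [0.302, 3.116, 0.001]
contact_force: [-0.7, -1.6, 5.8]
gripper_width: 0.021
```

```bash
python3 st.py
```

```text
34.55 eef [0.5274 0.0419 0.1143] bend [0.646  0.0165 0.2244] z pole [-0.0066 -0.0035  1.    ] F [-0.73 -1.61  5.83] T [-0.332 -0.392 -0.138]
to ring in tool [ 0.0043 -0.0015 -0.0771] tilt corr [0.0017 0.0112 0.    ]
```

>>> play_rows(targets="0 0 0.0001 0 0 0; 0 0 0.0002 0 0 0; 0 0 0.0001 0 0 0; 0 0 0.0001 0 0 0; 0 0 0.0002 0 0 0; 0 0 0.0001 0 0 0; 0 0 0.0001 0 0 0; 0 0 0.0002 0 0 0; 0 0 0.0001 0 0 0; 0 0 0.0001 0 0 0")

```text
time: 35.55
eef_pos: [0.5277, 0.0418, 0.1141]
tool_rot: [0.302, 3.114, 0.001]
contact_force: [-1.0, -2.1, 5.6]
gripper_width: 0.0212
```

```bash
python3 st.py
```

```text
35.55 eef [0.5277 0.0418 0.1141] bend [0.6461 0.0165 0.2243] z pole [-0.0081 -0.0035  1.    ] F [-0.98 -2.05  5.64] T [-0.42  -0.344 -0.083]
to ring in tool [ 0.0043 -0.0015 -0.0771] tilt corr [0.002  0.0127 0.    ]
```

>>> play_rows(targets="0 0 -0.002 0 0 0; 0.001 0 -0.003 0 0 0; 0.002 -0.001 -0.003 0.001 0.006 0; 0.002 0 -0.003 0.001 0.006 0; 0 0 -0.004 0 0 0; 0 0 -0.005 0 0 0; 0 0 -0.006 0 0 0; 0 0 -0.006 0 0 0; 0 0 -0.007 0 0 0; 0 0 -0.008 0 0 0")

```text
time: 36.55
eef_pos: [0.5176, 0.0419, 0.1596]
tool_rot: [-0.304, -3.113, 0.003]
contact_force: [0.6, 0.9, -1.4]
gripper_width: 0.0211
```

```bash
python3 -c "
import st
from h import *
im=robot.snapshot('side');C=cam('side');b=st.b
q=proj(C,[b,b-[0,0,.026],[.641,.016,.215],[.641,.016,.22]]);x0,y0=(q[0]-50).astype(int);print(((q-[x0,y0])*5).round())
cv2.imwrite('pics/c5.png',cv2.resize(im[y0:y0+110,x0:x0+110,::-1],(550,550),interpolation=cv2.INTER_CUBIC))"
```

```text
36.55 eef [0.5176 0.0419 0.1596] bend [0.6388 0.0164 0.2666] z pole [ 0.0188 -0.0033  0.9998] F [ 0.63  0.88 -1.39] T [-0.022 -0.084 -0.005]
to ring in tool [-0.0014 -0.0003 -0.0348] tilt corr [-0.0033 -0.0137  0.    ]
[[254. 253.]
 [253. 291.]
 [256. 326.]
 [256. 319.]]
```

View pics/c5.png

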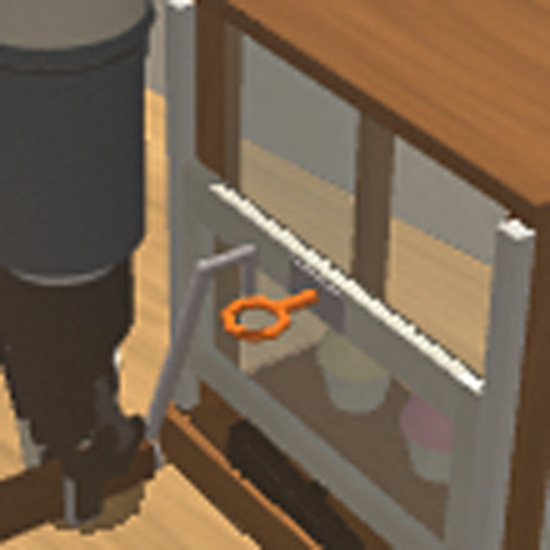

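The ring is at (256,319), i.e. z about 0.22, so the sash stayed down. The prong is clear above it, with its end at (250,303). Lift and back away.

>>> play_rows(targets="0 0 -0.008 -0.003 -0.013 0; 0 0 -0.01 0 0 0; 0.004 0 -0.01 0 0 0; 0.012 0 -0.01 0 0 0; 0.015 0 -0.01 0 0 0; 0.015 0 -0.01 0 0 0; 0.012 0 -0.01 0 0 0; 0.005 0 -0.01 0 0 0; 0 0 -0.005 0 0 0; 0 0 0 0 0 0")

```text
time: 37.6
eef_pos: [0.4508, 0.0549, 0.2535]
tool_rot: [0.303, 3.12, 0.005]
contact_force: [-0.0, -0.5, -1.3]
gripper_width: 0.0212
```

```bash
python3 st.py; python3 -c "
from h import *
plan([.4775,-.334,.25],-2.851,12)"
```

```text
37.6 eef [0.4508 0.0549 0.2535] bend [0.5698 0.0292 0.363 ] z pole [-0.0023 -0.0065  1.    ] F [-0.03 -0.53 -1.34] T [ 0.042  0.02  -0.029]
to ring in tool [-0.0716  0.0004  0.0621] tilt corr [0.0038 0.0064 0.    ]
now 37.6 [0.4508 0.0549 0.2535] head 2.9478 z [ 0.007   0.0025 -1.    ] F [-0.03 -0.53 -1.34] joints [ 0.47  0.06 -0.13  0.   -1.38 -2.23] w 0.0212
-0.008 -0.031 0.0003 0 0 -0.040; -0.007 -0.032 0.0003 0 0 -0.040; -0.006 -0.032 0.0003 0 0 -0.040; -0.005 -0.032 0.0003 0 0 -0.040; -0.003 -0.032 0.0003 0 0 -0.040; -0.002 -0.032 0.0003 0 0 -0.040; -0.001 -0.032 0.0003 0 0 -0.040; 0.001 -0.032 0.0003 0 0 -0.040; 0.002 -0.032 0.0003 0 0 -0.040; 0.003 -0.032 0.0003 0 0 -0.040;
0.005 -0.032 0.0003 0 0 -0.040; 0.006 -0.032 0.0003 0 0 -0.040;
```

>>> play_rows(targets="-0.004 -0.02 0 0.004 0.006 -0.04; -0.007 -0.032 0 0 0 -0.04; -0.006 -0.036 0 0 0 -0.045; -0.005 -0.036 0 0 0 -0.045; -0.003 -0.036 0 0 0 -0.045; -0.001 -0.036 0 0 0 -0.045; 0 -0.036 0 0 0 -0.045; 0.002 -0.036 0 0 0 -0.045; 0.003 -0.036 0 0 0 -0.045; 0.004 -0.036 0 0 0 -0.045")

```text
time: 38.6
eef_pos: [0.4767, -0.2977, 0.2473]
tool_rot: [0.42, -3.105, -0.005]
contact_force: [0.3, 0.6, -1.0]
gripper_width: 0.021
```

```bash
python3 st.py; python3 -c "
from h import *
plan([.4795,-.334,.2],-2.851,5)"
```

```text
38.6 eef [ 0.4767 -0.2977  0.2473] bend [ 0.5952 -0.2679  0.3551] z pole [ 0.0144 -0.0035  0.9999] F [ 0.32  0.58 -1.04] T [ 0.078 -0.164 -0.023]
to ring in tool [-0.1196  0.2613  0.054 ] tilt corr [ 0.0042 -0.0075  0.    ]
now 38.6 [ 0.4767 -0.2977  0.2473] head -2.8728 z [-0.0084  0.0021 -1.    ] F [ 0.32  0.58 -1.04] joints [-0.28  0.29  0.14  0.   -1.43 -1.02] w 0.021
0.001 -0.007 0.0095 0 0 -0.004; 0.001 -0.007 0.0095 0 0 -0.004; 0.001 -0.007 0.0095 0 0 -0.004; 0.001 -0.007 0.0095 0 0 -0.004; 0.002 -0.007 0.0095 0 0 -0.004;
```

>>> play_rows(targets="0.001 -0.012 0.005 0.004 -0.007 -0.01; 0.001 -0.008 0.007 0 0 -0.008; 0.002 -0.005 0.008 0 0 0; 0 0 0.008 0 0 0; 0 0 0.008 0 0 0; 0 0 0.008 0 0 0; 0 0 0.006 0 0 0; 0 0 0.004 0 0 0; 0 0 0 0 0 0; 0 0 0 0 0 0")

```text
time: 39.6
eef_pos: [0.4789, -0.3255, 0.1846]
tool_rot: [0.446, -3.102, -0.006]
contact_force: [-0.2, -0.0, -0.8]
gripper_width: 0.0212
```

```bash
python3 st.py; python3 -c "
from h import *
plan([.48,-.3347,.0753],-2.851,5)
o=robot.get_obs();im=robot.snapshot('side');C=cam('side')
q=proj(C,[pp(o,[-.065,0,0]),pp(o,[.05,0,0]),pp(o,BEND),pp(o,TIP)]);x0,y0=270,150;print(((q-[x0,y0])*4).round())
cv2.imwrite('pics/c6.png',cv2.resize(im[y0:y0+150,x0:x0+120,::-1],(480,600),interpolation=cv2.INTER_CUBIC))"
```

```text
39.6 eef [ 0.4789 -0.3255  0.1846] bend [ 0.5968 -0.2939  0.2925] z pole [ 0.0138 -0.0042  0.9999] F [-0.18 -0.04 -0.8 ] T [ 0.016 -0.049 -0.004]
to ring in tool [-0.1292  0.2849 -0.0083] tilt corr [ 0.0049 -0.0066  0.    ]
now 39.6 [ 0.4789 -0.3255  0.1846] head -2.8561 z [-0.0077  0.0028 -1.    ] F [-0.18 -0.04 -0.8 ] joints [-0.33  0.35  0.06 -0.   -1.29 -0.96] w 0.0212
0.000 -0.002 0.0219 0 0 -0.001; 0.000 -0.002 0.0219 0 0 -0.001; 0.000 -0.002 0.0219 0 0 -0.001; 0.000 -0.002 0.0219 0 0 -0.001; 0.000 -0.002 0.0219 0 0 -0.001; 
[[191. 595.]
 [270. 456.]
 [338. 241.]
 [332. 275.]]
```

View pics/c6.png

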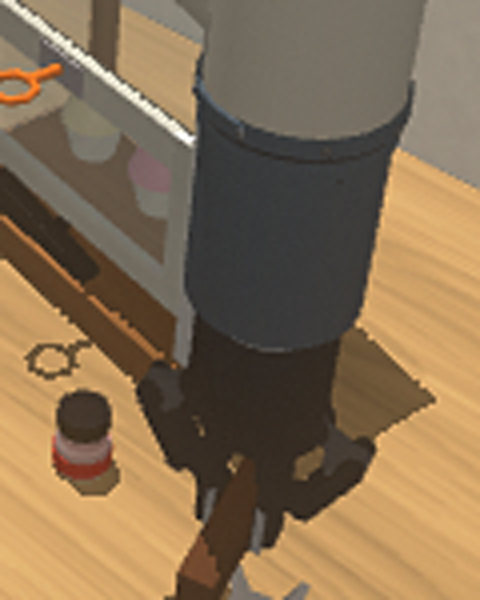

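The hook is hidden behind the wrist, the handle is held straight and the jar is untouched. Descend to just above the forks.

>>> play_rows(targets="0 -0.005 0.005 0.005 -0.004 0; 0 -0.004 0.01 0 0 -0.004; 0 0 0.012 0 0 0; 0 0 0.012 0 0 0; 0 0 0.012 0 0 0; 0 0 0.01 0 0 0; 0 0 0.006 0 0 0; 0 0 0.002 0 0 0; 0 0 0 0 0 0; 0 0 0 0 0 0")

```text
time: 40.65
eef_pos: [0.481, -0.3356, 0.1086]
tool_rot: [0.451, -3.106, 0.0]
contact_force: [0.7, 0.5, -1.0]
gripper_width: 0.0209
```

```bash
python3 st.py; python3 -c "
from h import *
plan([.48,-.3347,.0753],-2.851,1)"
```

```text
40.65 eef [ 0.481  -0.3356  0.1086] bend [ 0.5982 -0.3032  0.217 ] z pole [ 9.e-03 -8.e-04  1.e+00] F [ 0.68  0.52 -1.02] T [-0.046 -0.014  0.033]
to ring in tool [-0.1312  0.2939 -0.0847] tilt corr [ 0.0003 -0.003   0.    ]
now 40.65 [ 0.481  -0.3356  0.1086] head -2.853 z [-3.e-03 -5.e-04 -1.e+00] F [ 0.68  0.52 -1.02] joints [-0.34  0.41 -0.05  0.   -1.11 -0.94] w 0.0209
0.001 0.001 0.0333 0 0 -0.002;
```

>>> play_rows(targets="0.001 0.001 0.003 0 0 -0.002; 0 0 0.004 0 0 0; 0 0 0.004 0 0 0; 0 0 0.004 0 0 0; 0 0 0.004 0 0 0; 0 0 0.004 0 0 0; 0 0 0.003 0 0 0; 0 0 0.002 0 0 0; 0 0 0 0 0 0; 0 0 0 0 0 0")

```text
time: 41.65
eef_pos: [0.4803, -0.3352, 0.0793]
tool_rot: [0.455, -3.107, 0.002]
contact_force: [-0.0, 1.5, -0.0]
gripper_width: 0.021
```

```bash
python3 st.py; python3 -c "
from h import *
plan([.48,-.3347,.0753],-2.851,1)"
```

```text
41.65 eef [ 0.4803 -0.3352  0.0793] bend [ 0.5973 -0.3024  0.1879] z pole [6.9e-03 2.0e-04 1.0e+00] F [-0.03  1.45 -0.05] T [-0.002 -0.048 -0.029]
to ring in tool [-0.1327  0.2924 -0.1141] tilt corr [-0.0012 -0.0012  0.    ]
now 41.65 [ 0.4803 -0.3352  0.0793] head -2.8506 z [-8.0e-04 -1.5e-03 -1.0e+00] F [-0.03  1.45 -0.05] joints [-0.34  0.43 -0.09  0.   -1.04 -0.94] w 0.021
0.000 0.001 0.0040 0 0 0.000;
```

>>> play_rows(targets="0 0 0.001 0 0 0; 0 0 0.001 0 0 0; 0 0 0.001 0 0 0; 0 0 0.0005 0 0 0; 0 0 0 0 0 0; 0 0 0 0 0 0; 0 0 0 0 0 0; 0 0 0 0 0 0; 0 0 0 0 0 0; 0 0 0 0 0 0")

```text
time: 42.65
eef_pos: [0.4804, -0.3348, 0.0774]
tool_rot: [0.455, -3.108, 0.003]
contact_force: [-1.7, 2.2, 2.1]
gripper_width: 0.0212
```

```bash
python3 st.py
```

```text
42.65 eef [ 0.4804 -0.3348  0.0774] bend [ 0.5973 -0.3021  0.1861] z pole [5.9e-03 4.0e-04 1.0e+00] F [-1.71  2.2   2.12] T [ 0.557  0.471 -0.109]
to ring in tool [-0.1327  0.292  -0.1159] tilt corr [-0.0017 -0.0004  0.    ]
```

The pole has landed in the forks, with contact force felt about 2 mm above nominal. Release it.

>>> play_rows(targets="0 0 0.0005 0 0 0; 0 0 0 0 0 0; 0 0 0 0 0 0; 0 0 0 0 0 0; 0 0 0 0 0 0; 0 0 0 0 0 0; 0 0 0 0 0 0; 0 0 0 0 0 0; 0 0 0 0 0 0; 0 0 0 0 0 0", grip=0)

```text
time: 43.65
eef_pos: [0.4814, -0.3359, 0.0766]
tool_rot: [-0.456, 3.107, -0.006]
contact_force: [-0.5, -0.4, -0.3]
gripper_width: 0.0851
```

>>> play_rows(targets="0 0 -0.004 0 0 0; 0 0 -0.008 0 0 0; 0 0 -0.015 0 0 0; 0 0 -0.02 0 0 0; 0 0 -0.03 0 0 0; 0 0 -0.03 0 0 0; 0 0 -0.03 0 0 0; 0 0 -0.02 0 0 0; 0 0 -0.01 0 0 0; 0 0 0 0 0 0")

```text
time: 44.65
eef_pos: [0.4803, -0.3354, 0.2555]
tool_rot: [-0.455, 3.105, -0.009]
contact_force: [-0.3, 0.3, 0.4]
gripper_width: 0.0851
```

```bash
python3 -c "
from h import *
o=robot.get_obs();np.save('o3.npy',o,allow_pickle=True);print(o['eef_pos'],o['gripper_width'],o['contact_force'],o['time'])
w=robot.snapshot('wrist');s=robot.snapshot('side')
c=[cv2.resize(w[80:250,190:350,::-1],(400,425)),cv2.resize(s[60:230,240:400,::-1],(400,425))]
cv2.imwrite('pics/f.png',np.hstack(c))
P=np.array([.4795,-.3343,.07]);Rp=R.from_rotvec([0,0,.29]).as_matrix()
L=[[-.065,0,.013],[.05,0,.013],[.091,0,.113]]
print('wrist pred',((proj(cam('wrist',o),[P+Rp@l for l in L])-[190,80])*2.5).round())
print('side ring pred z=.22/.235',((proj(cam('side'),[[.641,.016,.22],[.641,.016,.235]])-[240,60])*2.5).round())"
```

```text
[ 0.48030487 -0.33540792  0.25554211] 0.08506132866604241 [-0.28964583  0.31340046  0.39916064] 44.65
wrist pred [[171.  59.]
 [170. 365.]
 [169. 633.]]
side ring pred z=.22/.235 [[ 83. 279.]
 [ 83. 269.]]
```

View pics/f.png

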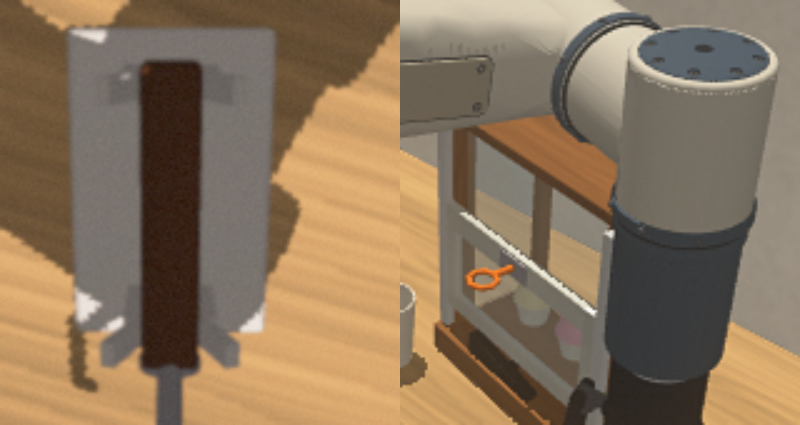

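The handle lies in both forks from (171,62) to (170,368), within 3 px (under 1 mm) of its original place. The ring is at (83,278) in the side half, where z = 0.22 predicts it, so the sash is still down at about 0.10. Nothing is touching the robot, so I hand in.

```bash
python3 -c "
from plant import robot
print(robot.job_done())"
```

```text
the job is handed in; nothing more can be done
None
```

I hooked the sash ring with the pole, pulled the sash down onto its wedge, unhooked, and laid the pole back in its rest. I handed the job in at about 45 s of the 64 s allowed. No verdict is reported.

- **Sash:** I felt it land at a travel of about 0.10 m. I then held a pull of about 6 to 7 N for a second and more, counting the pole's weight. The force readings are noisy by about 0.5 N. One earlier hold sagged to about 5.3 N, so I built the pull up again and held it at 6.7 to 7 N. The highest pull I read was about 7 N, well under the limit.
- **Last checks:** The ring is at z ≈ 0.22 m, so the sash is still down at about 0.10. The handle lies in both forks within about 1 mm of where it was, and the gripper is open and clear of it.
- **Disagreements and gaps:**
  - The pole touched its forks about 2 mm above the height I expected. It had probably turned slightly in the grip, and it settled when released.
  - In the last pictures the pole's tilt could only be judged from above.
  - I did not measure the cake, cup and jar again. The last pictures of the cup and jar showed them standing, and the arm never came close to any of the three at their height.

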